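# Clear the drive deck and hold the belt tensioner back

### The job

Take the green scraper block and push the three loose brass chips with it, not with the fingers, off the aluminium drive deck onto the bench, then put the block down on the bench clear of the deck. Then swing the sprung blue tensioner arm by its upright post, clockwise seen from above, all the way to its stop and hold it there with the fingers, ready for a belt to be fitted: finish while still holding it against its spring. Leave the blue-capped jar and the tip box where they stand.

Things in the scene. Friction and masses are not known exactly. Their poses are not given: they have to be found in the camera images.
- deck: fixed aluminium plate, 180 (x) x 240 (y) x 18 mm high, on the bench; origin: centre of its underside; x away from the robot at yaw 0. Front half (x under 20 mm) bare but for the chips. Behind, in its frame: black pivot body (axis x 60, y 60; radius 33, its hub up to 65 mm above the bench) on a hanger strip to y 109; grey pulley (x 60, y -93, radius 21, top 44 above the bench)
- tensioner (a joint): angle of the blue arm, rad: 0 at rest, where its spring keeps it, pointing along the deck's -y; grows clockwise seen from above (the arm's end swings to the deck's front, -x, then toward +y) up to the fixed stop at 1.05. The spring pulls the post back with about 3 N at rest, 8 N at the stop, and returns the arm at once when let go
- post (a point): grip point on the upright round steel post with red cap at the arm's end, 105 mm from the pivot axis, 78 mm above the bench; post 12 mm thick (cap 14), free from 49 to 95 mm above the bench. Below it: arm plate (18 mm wide, 43 to 49 mm above the bench) and white idler roller (radius 16, 24 to 40 mm above the bench)
- scraper: loose green scraper block with black rubber foot, about 0.12 kg, standing on its foot; origin: centre of its underside. Foot 104 mm long (its x) x 34 (its y) x 10 high; body 100 x 30 mm up to 30 mm; grip 70 mm long (x) x 22 mm thick (y) from 30 to 72 mm high, to be pinched across y
- chip_1: loose brass chip no. 1, 16 x 12 x 8 mm with a small burr, 12 g; origin at its middle; at first lying on the bare front half of the deck
- chip_2: loose brass chip no. 2, 16 x 12 x 8 mm with a small burr, 12 g; origin at its middle; at first lying on the bare front half of the deck
- chip_3: loose brass chip no. 3, 16 x 12 x 8 mm with a small burr, 12 g; origin at its middle; at first lying on the bare front half of the deck
- jar: bystander: clear jar with a dark blue cap, 48 mm across, 94 mm high, left behind the deck; origin at the centre of its underside
- tips: bystander: pipette tip box with clear lid, 75 x 85 x 50 mm, to the right in front; origin at the centre of its underside

How it is judged (in metres and radians):
On the way, in this order (a step that is already met when the one before it is completed fails the run):
1. the scraper block is held in the fingers over the deck (contact force between the fingers and scraper above 1 N and height (world z) of scraper above 0.012 m and x of scraper in the frame of deck between -0.13 and 0.13 m and y of scraper in the frame of deck between -0.16 and 0.16 m), for 0.1 s.
2. all three chips are off the deck, on the bench (height (world z) of chip_1 between -0.02 and 0.014 m and height (world z) of chip_2 between -0.02 and 0.014 m and height (world z) of chip_3 between -0.02 and 0.014 m), for 0.1 s.
3. the scraper block is put down on the bench, off the deck, and let go (height (world z) of scraper between -0.02 and 0.015 m and contact force between scraper and deck below 0.2 N and contact force between the fingers and scraper below 0.2 N), for 0.2 s.
4. the fingers hold the tensioner arm at its stop (value of joint tensioner above 1.02 rad and contact force between the fingers and tensioner above 2 N), for 0.2 s.
At the end, for the whole second after the job is handed in: The fingers hold the tensioner arm still (under 0.05 rad/s) within 0.03 rad of its stop with over 2 N, no block or chip bearing on it; all chips lie on the bench (middles under 14 mm above it); the block is on the bench, not touching the deck, not in the fingers (all of step 2 and all of step 3 and all of step 4 and velocity of joint tensioner between -0.05 and 0.05 rad/s and contact force between each of chip_1, chip_2, chip_3, scraper and tensioner below 0.3 N); the arm keeps its last pose, push and grip.
It fails at once if a chip is pushed with the fingers or the gripper instead of the block (contact force between any of the fingers, the arm and chip_1 above 1 N or contact force between any of the fingers, the arm and chip_2 above 1 N or contact force between any of the fingers, the arm and chip_3 above 1 N).
It fails at once if the blue-capped jar is shifted by over 20 mm or tipped (distance of jar from where it was at the start of the episode above 0.02 m or angle between jar's own z axis and vertical above 0.3 rad).
It fails at once if the tip box is shifted by over 20 mm or tipped (distance of tips from where it was at the start of the episode above 0.02 m or angle between tips's own z axis and vertical above 0.3 rad).
It also fails if it takes over 61 s, if anything falls off the work surface, if the arm or the gripper's body presses on something with over 40 N, if the wrist force passes 120 N, or if a joint passes its speed limit or range.

### The arm

A 6-joint arm with a two-finger parallel gripper is mounted at the origin on a cart in front of the work surface, level with it; the furniture and walls round the work are solid. World frame = base frame: x ahead of the robot, y to its left, z up, the work surface at z = 0. Lengths are in mm, angles in rad, forces in N, time in s.
With the tool pointing down it reaches from about 200 to 875 mm from the base axis. Payload 3.4 kg.
Tool frame: the origin (TCP) lies midway between the tips of the shut fingers; the grasp point (between the pads) lies 19 mm behind it; z points along the fingers, y is the line along which they close (so a half turn about z gives the same grasp; the last joint's range is limited). The gripper opens to 94 mm and grips with 3 to 60 N. Pads are 16 mm wide; open, the fingers measure 119 mm over their backs; the gripper's body (75 mm by 177 mm) begins 78 mm behind the grasp point.
Start: joints at [-1.351, 0.276, 1.505, -0, 1.361, -0.121], TCP at [192.189, -541.967, 205.493] pointing down, gripper open.
Joint ranges: [-2.89, 2.89], [-0.75, 2.08], [0.22, 2.7], [-1.18, 4.32], [0.11, 2.71], [-2.7, 2.7]. Speed limits (rad/s): [2.57, 2.57, 3.14, 3.14, 3.14, 3.14].

### API

Orientations are given as a 3x3 rotation matrix whose columns are the frame's x, y, z axes.
In Python, from bench import robot gives the robot as it stands.
- The arm moves only by the shell command python3 -m crank 'ROWS'. ROWS is a JSON object whose one key "moves" holds a list of rows, each a list of 7 numbers: the shift along the tool's x, y, z in mm, then the turn, a rotation vector about the tool's x, y, z in rad, then the finger opening in mm, from 0 to 94. A call has 1 to 12 rows; each row is the pose to reach, as a shift and turn from the pose commanded when the call began, along the tool's axes at that moment; what a row does not reach only later rows make up. A row lasts 1/12 s, in which the tool goes at most 41.7 mm and 7.16 degrees, less where a joint would pass 70% of its speed; a pose out of reach is approached as far as the arm can. A call with a gripper value outside its range is refused whole. The fingers move at their own pace and stop on an object; the grip force is fixed at half the most. Time passes only in rows, so rows that repeat a pose let the fingers close. It gives the time, the measured TCP pose, the force, the opening and the grip force at its end, in the units of the state.
- robot.state(): the state, without advancing time (a new reading comes with each control period).
- robot.get_image(name): name is "side" or "top" or "wrist"; returns the picture (400x640x3 uint8, red, green, blue); there is no depth.
- robot.camera_model(name): a dict with "camera_matrix" (3x3 intrinsics, pixels), "k1" (the pictures are not rectified: a ray, as slopes to the right and down, at radius r is drawn at 1 + k1 r^2 times it, then the intrinsics apply), "world_from_camera" (4x4, takes a point from camera to world coordinates); the wrist camera has in their place "hand_eye" (4x4, takes a point from camera to tool coordinates, whose origin is the TCP and whose axes are the flange's). Camera axes: x right, y up, looking along -z (the intrinsics and any distortion apply to the point x, -y, -z); pixel columns grow to the right and rows downward; lengths in mm; the calibration is good to about 2 mm. A picture is of the moment at which its call begins: read the wrist's pose just before it. camera_model takes no time and is no camera call.
- robot.close_job(): hands the job in; it is judged then, once.
The state is a dict: "clock": time; "q": joint angles; "qd": joint speeds; "joint_torque": joint torques, N m; "tcp_pos": TCP position; "ee_rot": TCP orientation; "wrist_force": force on the tool from outside, world axes, zero at the start; "moment": the same for the moment, N m; "grip_width": finger opening in mm; "grip_force": force on a finger pad.
Only numpy, scipy, OpenCV 4.12 (cv2) and the standard library are available. Lean on these libraries where they do the work, as an engineer would, in place of code of your own. Each camera call takes 0.05 s, during which the arm holds its last target. There are 200 camera calls.

## Working session

There is one attempt and no reset: what is moved stays moved. The work goes in short steps, Python scripts to look and compute and a shell command to move; the robot and the scene stay as the last step left them, time stands still between calls to the robot, and variables do not carry over. Pictures are saved under pics/ and viewed, at most 10 in all, crops included, and the job is handed in when it is done.

```bash
mkdir -p pics; ls; python3 - <<'E'
from bench import robot
import cv2,numpy as np
for n in("side","top"):
    im=robot.get_image(n); cv2.imwrite(f"pics/{n}0.png",im[:,:,::-1])
    m=robot.camera_model(n); print(n,np.round(m["camera_matrix"],1).tolist(),m["k1"],np.round(m["world_from_camera"],3).tolist())
print(robot.camera_model("wrist")); s=robot.state(); print(s["clock"],np.round(s["ee_rot"],3).tolist(),s["tcp_pos"])
E
```

```text
pics
side [[426.3, 0.0, 317.5], [0.0, 426.3, 200.0], [0.0, 0.0, 1.0]] -0.10865723938288162 [[-0.859, 0.224, -0.46, 59.972], [-0.511, -0.418, 0.751, 543.513], [-0.024, 0.88, 0.474, 533.164], [0.0, 0.0, 0.0, 1.0]]
top [[445.8, 0.0, 317.8], [0.0, 445.8, 201.1], [0.0, 0.0, 1.0]] -0.07954907892333267 [[0.119, 0.965, -0.233, 287.726], [-0.993, 0.115, -0.032, -195.985], [-0.004, 0.235, 0.972, 1068.458], [0.0, 0.0, 0.0, 1.0]]
{'camera_matrix': array([[356.75300783,   0.        , 319.28272623],
       [  0.        , 356.75300783, 195.15491459],
       [  0.        ,   0.        ,   1.        ]]), 'k1': -0.01961794088129461, 'hand_eye': array([[-6.47356785e-04,  9.63269898e-01,  2.68534327e-01,
         7.93938409e+01],
       [ 9.99999764e-01,  5.61986887e-04,  3.94778506e-04,
         3.35828585e-01],
       [ 2.29365481e-04,  2.68534520e-01, -9.63270034e-01,
        -1.78045393e+02],
       [ 0.00000000e+00,  0.00000000e+00,  0.00000000e+00,
         1.00000000e+00]])}
0.1 [[0.943, 0.334, -0.0], [0.334, -0.943, 0.002], [0.0, -0.002, -1.0]] [ 192.04767053 -541.46513803  204.71475396]
```

View pics/top0.png

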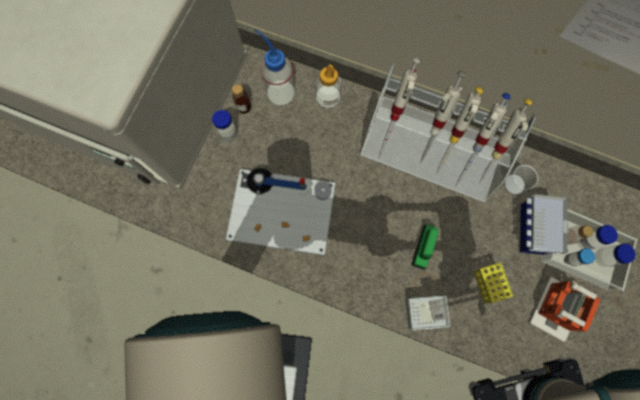

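View pics/side0.png

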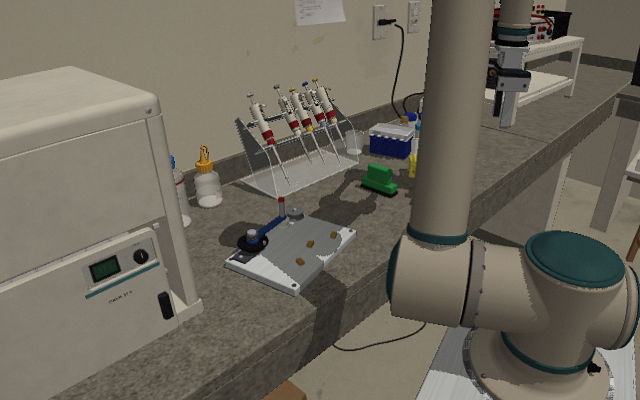

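The top view shows the deck with corners at about (243,170), (335,180), (326,252) and (228,240). The chips are near (258,227), (285,224) and (305,238), the green block is at (426,246), the post cap is near (302,182), the jar at (222,120) and the tip box at (430,313). The side view shows the block at (379,180), the post cap at (282,200) and the chips at (300,262), (310,244) and (333,235).

```bash
cat > h.py <<'E'
import cv2,numpy as np
from bench import robot
def cam(n,s=None):
    m=robot.camera_model(n); 
    if n=="wrist":
        T=np.eye(4);T[:3,:3]=s["ee_rot"];T[:3,3]=s["tcp_pos"];W=T@m["hand_eye"]
    else: W=np.array(m["world_from_camera"])
    return np.array(m["camera_matrix"]),m["k1"],W
def ray(c,uv):
    K,k,W=c; uv=np.asarray(uv,float)
    d=cv2.undistortPoints(uv.reshape(1,1,2),K,np.array([k,0,0,0.])).ravel()
    v=W[:3,:3]@np.array([d[0],-d[1],-1]); return W[:3,3],v/np.linalg.norm(v)
def onz(c,uv,z):
    o,v=ray(c,uv); return o+v*(z-o[2])/v[2]
def tri(rs):
    A=np.zeros((3,3));b=np.zeros(3)
    for o,v in rs:
        P=np.eye(3)-np.outer(v,v);A+=P;b+=P@o
    p=np.linalg.solve(A,b)
    return p,[round(float(np.linalg.norm((np.eye(3)-np.outer(v,v))@(p-o))),1) for o,v in rs]
def proj(c,p):
    K,k,W=c; q=W[:3,:3].T@(np.asarray(p)-W[:3,3]); x=np.array([q[0],-q[1]])/-q[2]; x=x*(1+k*(x@x)); return K[:2,:2]@x+K[:2,2]
def blobs(im,lo,hi,amin=8,roi=None):
    h=cv2.cvtColor(im,cv2.COLOR_RGB2HSV); m=cv2.inRange(h,np.array(lo),np.array(hi))
    if roi: z=np.zeros_like(m);x0,y0,x1,y1=roi;z[y0:y1,x0:x1]=m[y0:y1,x0:x1];m=z
    n,l,st,ce=cv2.connectedComponentsWithStats(m)
    return [(int(st[i,4]),ce[i].round(1),l==i) for i in range(1,n) if st[i,4]>=amin]
E
cat > m1.py <<'E'
from h import *
I={n:cv2.imread(f"pics/{n}0.png")[:,:,::-1].copy() for n in("top","side")}
C={n:cam(n) for n in I}
R={"top":(215,90,460,340),"side":(220,150,420,300)}
for n in I:
    print(n)
    for nm,lo,hi in(("green",(50,120,40),(75,255,255)),("brass",(8,90,70),(25,255,255)),("red",(0,130,60),(6,255,255)),("blue",(105,120,40),(125,255,255))):
        for a,c,m in blobs(I[n],lo,hi,6,R[n]):
            e=""
            if nm=="green": r=cv2.minAreaRect(np.argwhere(m)[:,::-1].astype(np.float32)); e=[np.round(x,1) for x in r]
            print(nm,a,c,[onz(C[n],c,z)[:2].round(0).tolist() for z in (0,22,72,94)],e)
h=cv2.cvtColor(I["top"],cv2.COLOR_RGB2HSV)
cv2.imwrite("pics/crop.png",cv2.resize(np.vstack([I["top"][150:270,210:450],I["side"][150:300,210:450]])[:,:,::-1],None,fx=2,fy=2,interpolation=cv2.INTER_CUBIC))
for uv in((243,170),(335,180),(326,252),(228,240)): print(onz(C["top"],uv,18).round(0))
E
python3 m1.py
```

```text
top
green 584 [425.9 246. ] [[463.0, -434.0], [460.0, -429.0], [451.0, -418.0], [448.0, -413.0]] [array([426.2, 246.4]), array([14.8, 41.8]), np.float64(17.7)]
brass 69 [237.2  92.8] [[811.0, 85.0], [800.0, 80.0], [775.0, 66.0], [765.0, 61.0]] 
brass 59 [454.1 138.6] [[749.0, -490.0], [740.0, -484.0], [718.0, -470.0], [708.0, -464.0]] 
brass 26 [284.6 224.4] [[476.0, -88.0], [472.0, -90.0], [463.0, -95.0], [459.0, -97.0]] 
brass 29 [257.5 227.1] [[461.0, -23.0], [458.0, -26.0], [450.0, -35.0], [446.0, -38.0]] 
brass 28 [305.8 237.8] [[449.0, -143.0], [446.0, -144.0], [438.0, -147.0], [435.0, -148.0]] 
red 67 [395.9 112.6] [[803.0, -335.0], [792.0, -332.0], [768.0, -325.0], [757.0, -323.0]] 
red 37 [438.3 123.4] [[786.0, -447.0], [776.0, -442.0], [753.0, -430.0], [742.0, -425.0]] 
red 9 [456.4 130. ] [[774.0, -495.0], [764.0, -489.0], [741.0, -475.0], [731.0, -468.0]] 
red 10 [456.6 134.9] [[760.0, -496.0], [750.0, -490.0], [728.0, -476.0], [719.0, -469.0]] 
red 20 [301.6 180.3] [[592.0, -115.0], [585.0, -116.0], [571.0, -120.0], [565.0, -122.0]] 
blue 245 [222.  118.7] [[733.0, 113.0
[... 213 characters left out ...]
58.0], [411.0, -315.0]] [array([381.1, 178.2]), array([36.1, 23.3]), np.float64(20.0)]
brass 33 [332.7 234.6] [[462.0, -174.0], [445.0, -145.0], [408.0, -77.0], [391.0, -48.0]] 
brass 38 [309.4 243.7] [[489.0, -117.0], [472.0, -90.0], [431.0, -28.0], [414.0, -1.0]] 
brass 43 [299.9 261.4] [[472.0, -52.0], [455.0, -27.0], [416.0, 29.0], [399.0, 53.0]] 
red 28 [280.7 199. ] [[668.0, -260.0], [643.0, -227.0], [586.0, -152.0], [561.0, -118.0]] 
blue 239 [392.6 152.8] [[528.0, -703.0], [508.0, -651.0], [464.0, -534.0], [445.0, -483.0]] 
blue 213 [266.7 228.6] [[611.0, -122.0], [588.0, -95.0], [537.0, -32.0], [514.0, -5.0]] 
[596.  32.  18.]
[ 597. -197.   18.]
[ 419. -196.   18.]
[419.  40.  18.]
```

View pics/crop.png

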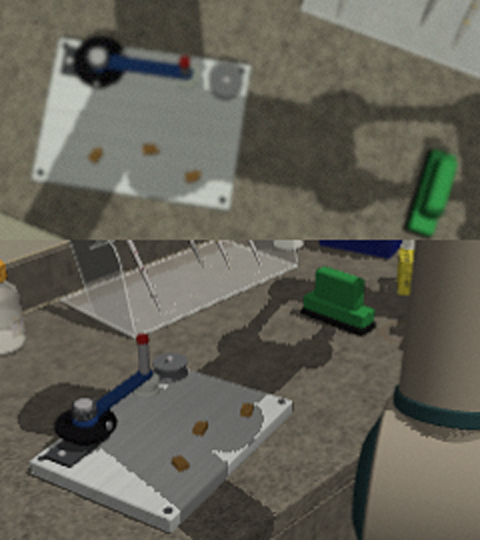

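The crops confirm the poses: deck centre is about (508,-80) at yaw about 0, the post cap triangulates near z 93, and the chips agree between views at z 22. My plan is one sweep toward -y with the block's long side along x. First I'll look at the block with the wrist camera.

```bash
python3 -m crank '{"moves":[[20,-2,0,0,0,0.05,70],[50,-4,0,0,0,0.1,70],[85,-7,0,0,0,0.18,70],[125,-10,0,0,0,0.25,70],[165,-13,0,0,0,0.33,70],[205,-16,0,0,0,0.4,70],[240,-19,0,0,0,0.47,70],[270,-21,0,0,0,0.53,70],[289,-22,0,0,0,0.53,70],[289,-22,0,0,0,0.53,70],[289,-22,0,0,0,0.53,70]]}'
cat > m2.py <<'E'
from h import *
import pickle
s=robot.state(); im=robot.get_image("wrist"); cv2.imwrite("pics/w1.png",im[:,:,::-1]); pickle.dump(s,open("w1.pkl","wb"))
c=cam("wrist",s); print(s["q"].round(2),s["tcp_pos"].round(1),np.arctan2(s["ee_rot"][1,0],s["ee_rot"][0,0]))
for a,ce,m in blobs(im,(50,120,40),(75,255,255),100):
    r=cv2.minAreaRect(np.argwhere(m)[:,::-1].astype(np.float32)); print(a,ce,r)
E
python3 m2.py
```

```text
clock: 1.02
tcp_pos: [457.6, -423.9, 204.8]
ee_rot: [[0.983, -0.186, -0.001], [-0.186, -0.983, 0.001], [-0.002, -0.0, -1.0]]
wrist_force: [0.0, -0.6, 0.5]
grip_width: 70.1
grip_force: 0.0
[-0.86  0.35  1.4  -0.    1.4   0.9 ] [ 457.6 -423.9  204.8] -0.18691897528123966
2705 [324.1 169. ] ((324.4061279296875, 169.14645385742188), (29.37497329711914, 95.98709869384766), 1.7098139524459839)
```

View pics/w1.png

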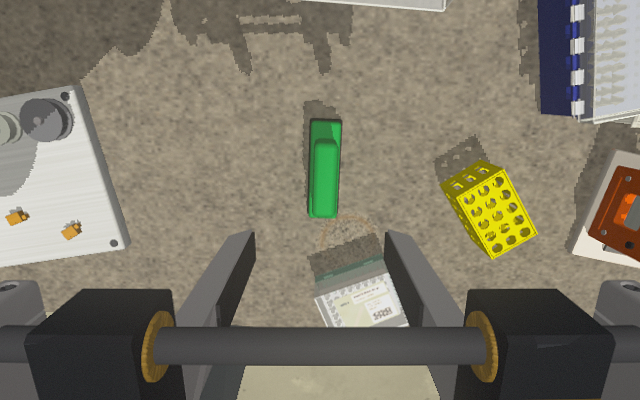

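The wrist view shows the block's body from about (310,120) to (338,217) and its lighter grip top at about (326,140)-(324,216). The tip box is at (360,290), and the deck's right edge is on the left of the picture.

```bash
cat > m3.py <<'E'
from h import *
import pickle
s=pickle.load(open("w1.pkl","rb")); c=cam("wrist",s); im=cv2.imread("pics/w1.png")[:,:,::-1].copy()
T=cv2.imread("pics/top0.png")[:,:,::-1].copy(); S=cv2.imread("pics/side0.png")[:,:,::-1].copy()
print("row V:",cv2.cvtColor(im,cv2.COLOR_RGB2HSV)[180,300:350,2].tolist()); print("col V:",cv2.cvtColor(im,cv2.COLOR_RGB2HSV)[112:224,326,2].tolist())
hs=cv2.cvtColor(im,cv2.COLOR_RGB2HSV); g=cv2.inRange(hs,np.array((50,120,40)),np.array((75,255,255)))
for v in range(118,220,10):
    x=np.where(g[v])[0]; print(v,x.min(),x.max(),end="; ")
print()
for z in(0,10,30,72): print(z,onz(c,(324,178),z).round(1))
for nm,I,cc in(("top",T,cam("top")),("side",S,cam("side"))):
    for p in((458,-424,0),(458,-424,72)): print(nm,p,proj(cc,p).round(1))
    hh=cv2.cvtColor(I,cv2.COLOR_RGB2HSV); r=(slice(220,272),slice(410,445)) if nm=="top" else (slice(160,198),slice(355,402))
    gm=cv2.inRange(hh[r],np.array((50,120,40)),np.array((75,255,255))); v=hh[r][:,:,2]
    print(nm,np.percentile(v[gm>0],[5,25,50,75,95]))
E
python3 m3.py
python3 - <<'E'
import cv2,numpy as np
w=cv2.imread("pics/w1.png")[105:230,290:360];t=cv2.imread("pics/top0.png")[215:275,405:450];s=cv2.imread("pics/side0.png")[155:205,350:410]
f=lambda a:cv2.copyMakeBorder(a,0,500-a.shape[0],0,0,0)
cv2.imwrite("pics/c2.png",np.hstack([f(cv2.resize(w,None,fx=4,fy=4)),f(cv2.resize(t,None,fx=5,fy=5)),f(cv2.resize(s,None,fx=4,fy=4))]))
E
```

```text
row V: [124, 140, 157, 167, 153, 108, 108, 102, 60, 80, 116, 121, 121, 103, 135, 146, 155, 165, 175, 174, 174, 174, 177, 176, 177, 178, 177, 179, 178, 179, 180, 180, 177, 168, 162, 151, 125, 148, 98, 116, 156, 150, 145, 141, 142, 142, 139, 140, 140, 140]
col V: [112, 116, 113, 113, 110, 106, 84, 56, 68, 92, 110, 125, 125, 128, 126, 129, 127, 125, 125, 126, 127, 126, 126, 126, 128, 125, 112, 94, 96, 98, 97, 113, 133, 146, 157, 164, 172, 177, 175, 176, 174, 178, 177, 176, 174, 176, 176, 176, 176, 177, 178, 176, 177, 177, 177, 177, 177, 178, 180, 178, 179, 177, 179, 177, 180, 180, 179, 178, 177, 176, 179, 177, 180, 179, 180, 178, 180, 180, 179, 180, 178, 179, 178, 179, 181, 179, 180, 180, 178, 179, 179, 178, 180, 180, 181, 180, 180, 181, 179, 180, 182, 179, 177, 165, 154, 145, 142, 147, 147, 132, 150, 151]Traceback (most recent call last):
  File "m3.py", line 8, in <module>
    x=np.where(g[v])[0]; print(v,x.min(),x.max(),end="; ")
                                 ~~~~~^^
    return umr_minimum(a, axis, None, out, keepdims, initial, where)
ValueError: zero-size array to reduction operation minimum which has no identity
```

View pics/c2.png

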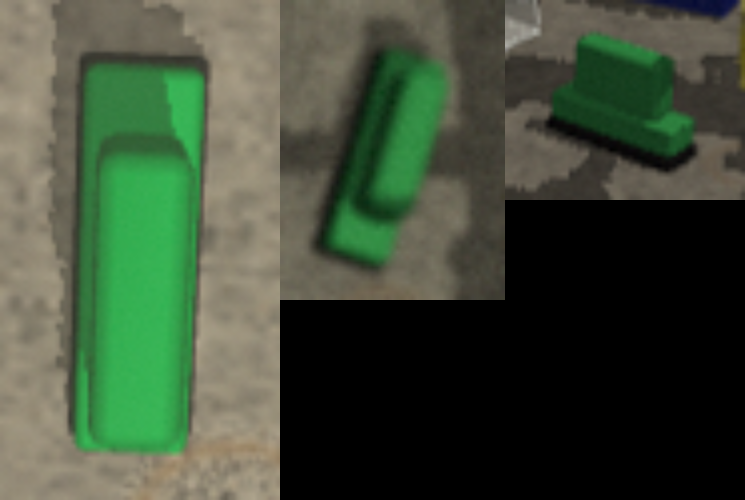

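The crops show the grip top's centre at wrist pixel (325.4,178.7), top-camera pixel (430,242.4) and side pixel (380.7,168). The long axis is about 0.024 rad off the tool x axis.

```bash
python3 - <<'E'
from h import *
import pickle
s=pickle.load(open("w1.pkl","rb")); w=cam("wrist",s);t=cam("top");d=cam("side")
rw,rt,rs=ray(w,(325.4,178.7)),ray(t,(430,242.4)),ray(d,(380.7,168))
print(tri([rw,rt]),tri([rw,rs]),tri([rw,rt,rs]))
for z in(70,72): print(onz(w,(325.4,178.7),z).round(1),s["ee_rot"].T@(onz(w,(325.4,178.7),z)-s["tcp_pos"]))
a,b=onz(w,(314,178),72),onz(w,(336.5,178),72);print("thick",np.linalg.norm(a-b), "len",np.linalg.norm(onz(w,(326,141),72)-onz(w,(324.5,216.5),72)))
# wrist view of deck: right corner screws, chips, edge
im=cv2.imread("pics/w1.png")[:,:,::-1].copy()
for uv in((66,96),(114,243)): print("screw",onz(w,uv,18).round(1))
for uv in((78,87),(129,247)): print("edge",onz(w,uv,18).round(1))
for a,c,m in blobs(im,(8,120,90),(25,255,255),60,(0,190,130,260)): print(a,c,onz(w,c,22).round(1))
for uv in((243,170),(335,180),(326,252),(228,240)): pass
for uv in((230,236.5),(321,250),(244,174)): print("top screw",onz(t,uv,18).round(1))
# tip box, jar
print("bench edge",[onz(t,u,0).round(0).tolist() for u in((180,210),(250,270),(400,352))])
E
```

```text
(array([ 462.22030482, -429.51144262,   61.73071755]), [0.6, 0.6]) (array([ 460.0117022 , -431.39588488,   65.30617996]), [2.9, 2.9]) (array([ 460.53273037, -429.99641156,   65.6356807 ]), [2.2, 2.3, 4.0])
[ 463.8 -430.2   70. ] [  7.50909741   5.05943048 134.73995252]
[ 464.3 -430.3   72. ] [  7.96912625   5.02573664 132.73927076]
thick 20.081204408833877 len 69.2211771896241
screw [ 583.2 -190.4   18. ]
screw [ 423.6 -184.6   18. ]
edge [ 589.  -205.4   18. ]
edge [ 415.9 -199.6   18. ]
194 [ 16.2 217.6] [472.9 -91.3  22. ]
182 [ 71.2 231.1] [ 446.9 -145.5   22. ]
top screw [428.   36.3  18. ]
top screw [ 421.9 -183.3   18. ]
top screw [585.9  27.4  18. ]
bench edge [[481.0, 175.0, 0.0], [356.0, -20.0, 0.0], [211.0, -392.0, 0.0]]
```

The grip top's thickness (20), length (69) and height (66±4) match the text. The deck centre is about (505,-78) at yaw about -0.03. Next I descend and grasp.

```bash
python3 -m crank '{"moves":[[3,2,20,0,0,0.024,70],[8,5,50,0,0,0.024,70],[8,5,85,0,0,0.024,70],[8,5,120,0,0,0.024,70],[8,5,145,0,0,0.024,60],[8,5,160,0,0,0.024,60],[8,5,169,0,0,0.024,60],[8,5,169,0,0,0.024,60],[8,5,169,0,0,0.024,10],[8,5,169,0,0,0.024,10],[8,5,169,0,0,0.024,10],[8,5,169,0,0,0.024,10]]}'
python3 -m crank '{"moves":[[0,0,0,0,0,0,10],[0,0,0,0,0,0,10],[0,0,-10,0,0,0,10],[0,0,-30,0,0,0,10],[0,0,-60,0,0,0,10],[0,0,-85,0,0,0,10],[0,0,-85,0,0,0,10]]}'
python3 -c "
from h import *
s=robot.state();print(s['ee_rot'].round(4).tolist());cv2.imwrite('pics/w2.png',robot.get_image('wrist')[:,:,::-1])"
```

```text
clock: 2.07
tcp_pos: [464.7, -431.8, 38.0]
ee_rot: [[0.977, -0.212, 0.002], [-0.212, -0.977, -0.002], [0.002, 0.002, -1.0]]
wrist_force: [0.1, -0.1, 0.6]
grip_width: 36.7
grip_force: 0.0
clock: 2.65
tcp_pos: [466.8, -433.9, 127.8]
ee_rot: [[0.977, -0.211, 0.007], [-0.211, -0.977, -0.008], [0.009, 0.007, -1.0]]
wrist_force: [0.1, 0.9, -0.8]
grip_width: 21.7
grip_force: 30.0
[[0.9774, -0.2114, 0.0073], [-0.2113, -0.9774, -0.0085], [0.009, 0.0067, -0.9999]]
```

View pics/w2.png

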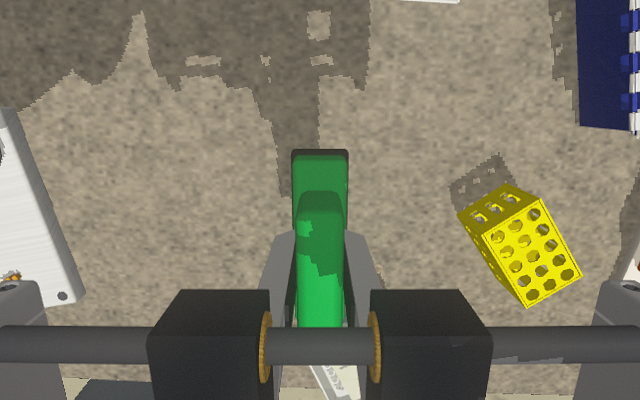

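The block is held, with a 21.7 mm opening and 30 N. Now I carry it over the left front of the deck.

```bash
python3 -m crank '{"moves":[[-4,-15,0,0,0,0,10],[-10,-45,0,0,0,-0.02,10],[-18,-80,0,0,0,-0.05,10],[-26,-115,0,0,0,-0.08,10],[-34,-150,0,0,0,-0.1,10],[-42,-185,0,0,0,-0.12,10],[-50,-220,0,0,0,-0.14,10],[-58,-255,0,0,0,-0.16,10],[-66,-290,0,0,0,-0.18,10],[-74,-325,0,0,0,-0.18,10],[-82,-360,0,0,0,-0.18,10],[-90,-395,0,0,0,-0.18,10]]}'
python3 -m crank '{"moves":[[-4,-25,0,0,0,0,10],[-4,-37,0,0,0,0,10],[-4,-42,0,0,0,0,10],[-4,-42,0,0,0,0,10],[-4,-42,0,0,0,0,10],[-4,-42,0,0,0,0,10]]}'
python3 - <<'E'
from h import *
s=robot.state();print(s["q"].round(2),s["qd"].round(3),s["tcp_pos"].round(1),s["ee_rot"].round(3).tolist())
a=robot.get_image("side");b=robot.get_image("top");cv2.imwrite("pics/s3.png",a[:,:,::-1]);cv2.imwrite("pics/t3.png",b[:,:,::-1])
cv2.imwrite("pics/c3.png",cv2.resize(np.hstack([a[140:320,200:400],b[130:310,190:390]])[:,:,::-1],None,fx=2,fy=2))
E
```

```text
clock: 3.7
tcp_pos: [458.2, -24.1, 120.4]
ee_rot: [[0.999, -0.034, -0.002], [-0.034, -0.999, 0.0], [-0.002, -0.0, -1.0]]
wrist_force: [1.3, 0.7, -1.8]
grip_width: 21.6
grip_force: 30.0
clock: 4.2
tcp_pos: [457.1, 15.2, 121.1]
ee_rot: [[0.999, -0.034, -0.001], [-0.034, -0.999, -0.001], [-0.001, 0.001, -1.0]]
wrist_force: [0.2, 0.5, -0.1]
grip_width: 21.8
grip_force: 30.0
[-0.12  0.17  1.88 -0.    1.1   1.49] [-0.01  -0.002 -0.004  0.001  0.003  0.001] [457.1  15.2 121.1] [[0.999, -0.034, -0.001], [-0.034, -0.999, -0.001], [-0.001, 0.001, -1.0]]
```

View pics/c3.png

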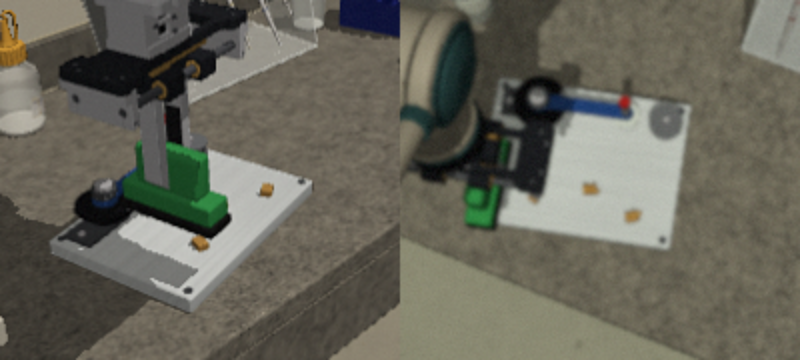

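The block hangs over the left front of the deck with its long side along x. All the chips are on its right. Now I lower it to about 1 mm above the plate.

```bash
python3 -m crank '{"moves":[[0,0,15,0,0,0,10],[0,0,35,0,0,0,10],[0,0,50,0,0,0,10],[0,0,58,0,0,0,10],[0,0,62,0,0,0,10],[0,0,64,0,0,0,10],[0,0,65,0,0,0,10],[0,0,65,0,0,0,10],[0,0,65,0,0,0,10]]}'
python3 -m crank '{"moves":[[0,0,0.5,0,0,0,10],[0,0,1,0,0,0,10],[0,0,1,0,0,0,10],[0,0,1,0,0,0,10]]}'
```

```text
clock: 5.05
tcp_pos: [457.8, 16.0, 57.1]
ee_rot: [[0.999, -0.033, 0.002], [-0.033, -0.999, -0.0], [0.002, 0.0, -1.0]]
wrist_force: [-0.2, -0.4, -0.7]
grip_width: 22.0
grip_force: 30.0
clock: 5.38
tcp_pos: [457.2, 16.2, 55.6]
ee_rot: [[0.999, -0.033, 0.0], [-0.033, -0.999, -0.0], [0.0, 0.0, -1.0]]
wrist_force: [0.2, -0.1, -1.3]
grip_width: 21.7
grip_force: 30.0
```

```bash
python3 -m crank '{"moves":[[0,4,0.3,0,0,0,10],[0,12,0.6,0,0,0,10],[0,21,0.6,0,0,0,10],[0,30,0.6,0,0,0,10],[0,39,0.6,0,0,0,10],[0,48,0.6,0,0,0,10],[0,57,0.6,0,0,0,10],[0,66,0.6,0,0,0,10],[0,75,0.6,0,0,0,10],[0,84,0.6,0,0,0,10],[0,93,0.6,0,0,0,10],[0,100,0.6,0,0,0,10]]}'
python3 -m crank '{"moves":[[0,8,0,0,0,0,10],[0,16,0,0,0,0,10],[0,24,0,0,0,0,10],[0,32,0,0,0,0,10],[0,40,0,0,0,0,10],[0,48,0,0,0,0,10],[0,55,0,0,0,0,10],[0,62,0,0,0,0,10],[0,69,0,0,0,0,10],[0,75,0,0,0,0,10],[0,80,0,0,0,0,10],[0,80,0,0,0,0,10]]}'
python3 - <<'E'
from h import *
a=robot.get_image("side");b=robot.get_image("top");w=robot.get_image("wrist")
cv2.imwrite("pics/c4.png",np.vstack([cv2.resize(np.hstack([a[140:300,200:400],b[130:290,190:390]]),(800,320)),cv2.resize(w,(800,500))[:280]])[:,:,::-1])
E
```

```text
clock: 6.38
tcp_pos: [453.8, -84.8, 55.2]
ee_rot: [[0.999, -0.035, 0.0], [-0.035, -0.999, 0.001], [0.0, -0.001, -1.0]]
wrist_force: [-0.1, 3.6, 5.4]
grip_width: 21.8
grip_force: 30.0
clock: 7.38
tcp_pos: [450.7, -165.2, 55.2]
ee_rot: [[0.999, -0.035, -0.0], [-0.035, -0.999, -0.0], [-0.0, 0.0, -1.0]]
wrist_force: [-0.7, 1.5, 5.8]
grip_width: 22.0
grip_force: 30.0
```

View pics/c4.png

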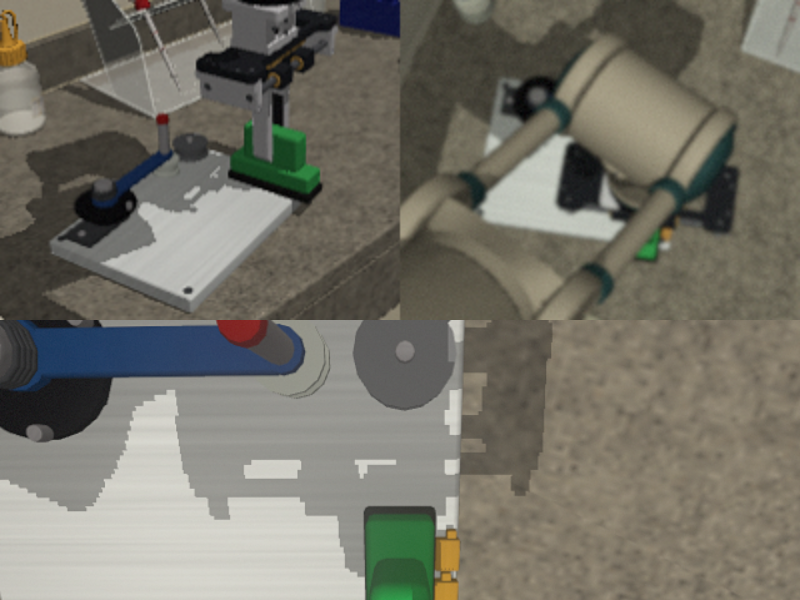

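The deck is swept clean behind the block. The chips are lined up at its leading face, just at the deck's right edge. I continue slowly.

```bash
python3 -m crank '{"moves":[[0,4,0,0,0,0,10],[0,8,0,0,0,0,10],[0,12,0,0,0,0,10],[0,16,0,0,0,0,10],[0,20,0,0,0,0,10],[0,24,0,0,0,0,10],[0,28,0,0,0,0,10],[0,32,0,0,0,0,10],[0,36,0,0,0,0,10],[0,40,0,0,0,0,10],[0,44,0,0,0,0,10],[0,44,0,0,0,0,10]]}'
python3 -m crank '{"moves":[[0,0,-10,0,0,0,10],[0,0,-30,0,0,0,10],[0,0,-60,0,0,0,10],[0,0,-80,0,0,0,10],[0,0,-80,0,0,0,10],[0,0,-80,0,0,0,10]]}'
cat > m5.py <<'E'
from h import *
s=robot.state();w=robot.get_image("wrist");b=robot.get_image("top");a=robot.get_image("side")
cv2.imwrite("pics/c5.png",np.vstack([np.hstack([cv2.resize(a[140:300,200:400],(400,250)),cv2.resize(b[130:290,190:390],(400,250))]),cv2.resize(w,(800,500))[:350]])[:,:,::-1])
for n,im in(("wrist",w),("top",b),("side",a)):
    c=cam(n,s)
    for ar,ce,m in blobs(im,(8,110,80),(25,255,255),15,None if n=="wrist" else (200,130,420,300)): print(n,ar,ce,onz(c,ce,4).round(0),onz(c,ce,22).round(0))
E
python3 m5.py
```

```text
clock: 8.53
tcp_pos: [448.8, -209.0, 55.1]
ee_rot: [[0.999, -0.034, -0.001], [-0.034, -0.999, -0.0], [-0.001, 0.0, -1.0]]
wrist_force: [-0.3, 2.2, 5.2]
grip_width: 21.6
grip_force: 30.0
clock: 9.03
tcp_pos: [449.5, -209.1, 135.0]
ee_rot: [[0.999, -0.034, 0.001], [-0.034, -0.999, -0.002], [0.001, 0.002, -1.0]]
wrist_force: [0.6, 0.3, -1.6]
grip_width: 21.7
grip_force: 30.0
wrist 509 [263.7 347.3] [ 283. -146.    4.] [ 297. -150.   22.]
wrist 433 [375.8 348.9] [ 277. -261.    4.] [ 292. -258.   22.]
side 242 [205.  161.4] [1031. -350.    4.] [ 997. -319.   22.]
```

View pics/c5.png

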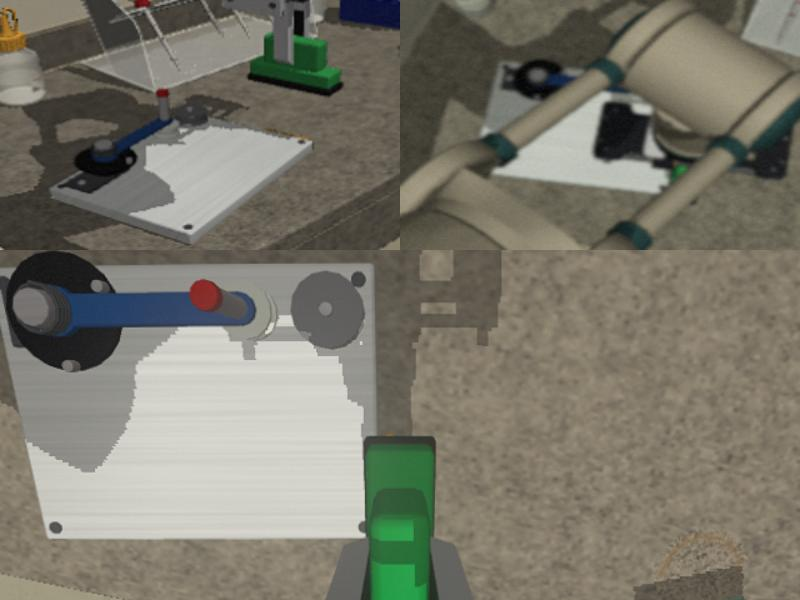

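Only bare plate is left on the deck. A brass glint shows along its right edge at side crop (290,135) and wrist crop (388,433), so the chips seem to lie on the bench beside it. I carry the block clear and set it down at about y = -395.

```bash
python3 -m crank '{"moves":[[0,15,0,0,0,0,10],[0,45,0,0,0,0,10],[0,80,0,0,0,0,10],[0,115,0,0,0,0,10],[0,150,0,0,0,0,10],[0,175,0,0,0,0,10],[0,185,0,0,0,0,10],[0,185,20,0,0,0,10],[0,185,50,0,0,0,10],[0,185,75,0,0,0,10],[0,185,88,0,0,0,10],[0,185,92,0,0,0,10]]}'
python3 m5.py
python3 -m crank '{"moves":[[0,0,3,0,0,0,10],[0,0,5,0,0,0,10],[0,0,6.5,0,0,0,10],[0,0,7,0,0,0,10],[0,0,7,0,0,0,10],[0,0,7,0,0,0,10]]}'
```

```text
clock: 10.18
tcp_pos: [441.2, -389.3, 38.8]
ee_rot: [[0.999, -0.033, -0.006], [-0.033, -0.999, 0.007], [-0.006, -0.006, -1.0]]
wrist_force: [-0.4, 0.6, -1.1]
grip_width: 21.8
grip_force: 30.0
wrist 1524 [ 23.6 197.6] [ 465. -203.    4.] [ 470. -219.   22.]
wrist 660 [ 35.5 246.4] [ 432. -202.    4.] [ 440. -218.   22.]
wrist 553 [263.8 347.4] [ 350. -347.    4.] [ 365. -350.   22.]
wrist 550 [375.1 347.8] [ 348. -425.    4.] [ 362. -423.   22.]
top 90 [330.4 238.9] [ 453. -202.    4.] [ 450. -202.   22.]
side 240 [205.  161.4] [1031. -350.    4.] [ 997. -319.   22.]
clock: 10.83
tcp_pos: [444.3, -393.0, 37.2]
ee_rot: [[0.999, -0.033, 0.002], [-0.033, -0.999, -0.001], [0.002, 0.001, -1.0]]
wrist_force: [0.7, 1.6, 5.6]
grip_width: 21.7
grip_force: 30.0
```

```bash
python3 -m crank '{"moves":[[0,0,0,0,0,0,50],[0,0,0,0,0,0,50],[0,0,0,0,0,0,50],[0,0,0,0,0,0,50],[0,0,-15,0,0,0,50],[0,0,-50,0,0,0,50],[0,0,-90,0,0,0,50],[0,0,-130,0,0,0,50],[0,-20,-165,0,0,0,50],[0,-50,-165,0,0,0,50],[0,-80,-165,0,0,0,50],[0,-80,-165,0,0,0,50]]}'
cat > m6.py <<'E'
from h import *
s=robot.state();w=robot.get_image("wrist");b=robot.get_image("top");a=robot.get_image("side")
print(s["tcp_pos"].round(1),s["grip_width"])
for n,im in(("wrist",w),("top",b)):
    c=cam(n,s)
    for ar,ce,m in blobs(im,(8,110,80),(25,255,255),15,(0,0,350,300) if n=="wrist" else (200,130,420,300)):
        r=cv2.minAreaRect(np.argwhere(m)[:,::-1].astype(np.float32)); print(n,ar,ce,[onz(c,p,8).round(0)[:2].tolist() for p in cv2.boxPoints(r)])
    for ar,ce,m in blobs(im,(50,120,40),(75,255,255),100): print(n,"green",ar,ce,onz(c,ce,30).round(0))
cv2.imwrite("pics/w6.png",w[:,:,::-1]);cv2.imwrite("pics/t6.png",b[:,:,::-1]);cv2.imwrite("pics/s6.png",a[:,:,::-1])
E
python3 m6.py
```

```text
clock: 11.83
tcp_pos: [445.7, -307.7, 201.8]
ee_rot: [[1.0, -0.031, 0.0], [-0.031, -1.0, 0.003], [0.0, -0.003, -1.0]]
wrist_force: [0.6, 0.7, -0.7]
grip_width: 49.9
grip_force: 0.0
[ 445.7 -307.7  201.8] 49.89458660153437
wrist 136 [219.7 147.2] [[486.0, -200.0], [487.0, -208.0], [467.0, -207.0], [467.0, -199.0]]
wrist 145 [221.3 167.8] [[465.0, -200.0], [465.0, -209.0], [445.0, -207.0], [445.0, -197.0]]
wrist 140 [223.2 187.9] [[441.0, -198.0], [442.0, -208.0], [423.0, -208.0], [422.0, -198.0]]
wrist green 2778 [408.2 178. ] [ 443. -396.   30.]
top 89 [330.4 238.4] [[420.0, -198.0], [484.0, -199.0], [484.0, -207.0], [420.0, -206.0]]
```

```bash
python3 - <<'E'
from h import *
s=robot.state(); I={n:cv2.imread(f"pics/{k}6.png")[:,:,::-1].copy() for n,k in(("wrist","w"),("top","t"),("side","s"))}
C={n:cam(n,s) for n in I}
print("chips",tri([ray(C["wrist"],(221.4,167.6)),ray(C["top"],(330.4,238.4))]))
P={}
for n,r in(("wrist",(0,0,330,230)),("top",(230,150,345,200)),("side",(240,180,320,230))):
    for a,c,m in blobs(I[n],(0,130,60),(6,255,255),8,r): print(n,a,c,onz(C[n],c,95).round(1)); P[n]=c
k=list(P)
if len(k)>1: print(k,tri([ray(C[n],P[n]) for n in k]))
cv2.imwrite("pics/c6.png",np.hstack([cv2.resize(I["wrist"][0:260,0:330],(560,440)),cv2.resize(I["side"][170:280,255:315],(240,440))])[:,:,::-1])
E
```

```text
chips (array([ 454.52447577, -203.89516534,   -6.09709313]), [1.9, 1.9])
wrist 306 [74.7 49.9] [ 565.7 -133.1   95. ]
top 18 [301.8 180.5] [ 564.2 -122.4   95. ]
side 25 [280.5 198.8] [ 560.3 -117.5   95. ]
['wrist', 'top', 'side'] (array([ 566.57164294, -125.14239055,   87.9983893 ]), [2.9, 3.3, 1.6])
```

The chips triangulate to bench level and stand beside the edge at y about -204. The block is down at (443,-396), and the post is at roughly (565,-124). I move over the post with the fingers turned to close along deck x.

```bash
python3 -m crank '{"moves":[[5,-10,0,0,0,-0.12,50],[15,-25,0,0,0,-0.24,50],[25,-45,0,0,0,-0.36,50],[37,-65,0,0,0,-0.48,50],[50,-85,0,0,0,-0.6,50],[62,-105,0,0,0,-0.72,50],[75,-125,0,0,0,-0.84,50],[87,-145,0,0,0,-0.96,50],[100,-165,0,0,0,-1.08,50],[110,-180,0,0,0,-1.2,50],[112,-185,0,0,0,-1.32,50],[112,-185,0,0,0,-1.44,50]]}'
python3 -m crank '{"moves":[[0,0,0,0,0,-0.1,50],[0,0,0,0,0,-0.13,50],[0,0,0,0,0,-0.13,50],[0,0,0,0,0,-0.13,50]]}'
cat > m7.py <<'E'
from h import *
s=robot.state();w=robot.get_image("wrist");b=robot.get_image("top");a=robot.get_image("side")
C={"wrist":cam("wrist",s),"top":cam("top"),"side":cam("side")};P={}
print(s["q"].round(2),s["tcp_pos"].round(1),s["ee_rot"].round(3).tolist())
for n,im,r in(("wrist",w,(150,50,500,330)),("top",b,(230,150,345,200)),("side",a,(240,180,320,230))):
    for ar,c,m in blobs(im,(0,130,60),(6,255,255),12,r): print(n,ar,c,onz(C[n],c,95).round(1)); P[n]=c
    for ar,c,m in blobs(im,(100,120,40),(125,255,255),100,r): q=cv2.fitLine(np.argwhere(m)[:,::-1].astype(np.float32),2,0,.01,.01).ravel();print(n,"blue",ar,c,onz(C[n],c,49).round(1),(onz(C[n],c+60*q[:2],49)-onz(C[n],c,49)).round(1))
print(list(P),tri([ray(C[n],P[n]) for n in P]))
cv2.imwrite("pics/w7.png",w[:,:,::-1])
E
python3 m7.py
```

```text
clock: 12.98
tcp_pos: [565.6, -131.2, 199.8]
ee_rot: [[0.156, 0.988, -0.001], [0.988, -0.156, 0.0], [0.0, -0.001, -1.0]]
wrist_force: [0.6, -0.4, -0.8]
grip_width: 50.1
grip_force: 0.0
clock: 13.32
tcp_pos: [564.6, -132.5, 200.2]
ee_rot: [[0.036, 0.999, -0.001], [0.999, -0.036, -0.0], [-0.0, -0.001, -1.0]]
wrist_force: [0.1, -0.1, 0.1]
grip_width: 50.2
grip_force: 0.0
[-0.35  0.29  1.5  -0.    1.35 -0.31] [ 564.6 -132.5  200.2] [[0.036, 0.999, -0.001], [0.999, -0.036, -0.0], [-0.0, -0.001, -1.0]]
wrist 194 [318.5 182. ] [ 565.4 -121.9   95. ]
wrist blue 1810 [318.2 116.2] [566.9 -71.9  49. ] [ -2.  -55.4   0. ]
side 28 [280.7 199. ] [ 559.4 -117.    95. ]
side blue 143 [273.4 222.9] [561.7 -87.2  49. ] [ -26.  -181.2   -0. ]
['wrist', 'side'] (array([ 564.95733729, -123.45665706,   90.36299581]), [0.6, 0.6])
```

View pics/w7.png

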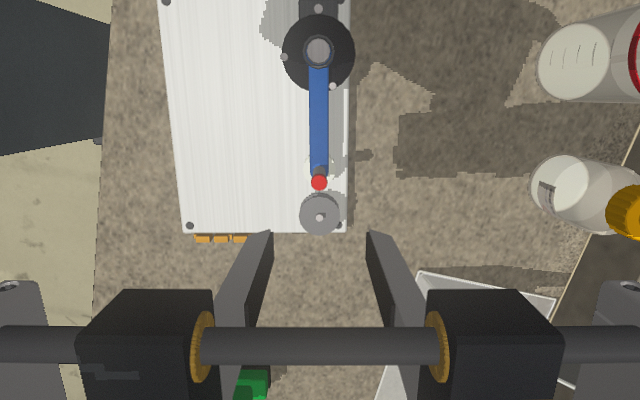

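All three chips lie in a row on the bench beside the deck edge, at pixels (200-245,238). The red cap is at (318,182), directly between the open fingers' planes, so the post is at (565,-123). I descend and grip it.

```bash
python3 -m crank '{"moves":[[5,0,15,0,0,0,50],[9.5,0,45,0,0,0,50],[9.5,0,80,0,0,0,50],[9.5,0,110,0,0,0,50],[9.5,0,130,0,0,0,50],[9.5,0,138,0,0,0,50],[9.5,0,140,0,0,0,50],[9.5,0,140,0,0,0,50],[9.5,0,140,0,0,0,4],[9.5,0,140,0,0,0,4],[9.5,0,140,0,0,0,4],[9.5,0,140,0,0,0,4]]}'
python3 -m crank '{"moves":[[0,0,0,0,0,0,4],[0,0,0,0,0,0,4],[0,0,0,0,0,0,4],[0,0,0,0,0,0,4]]}'
python3 - <<'E'
from h import *
s=robot.state();R=s["ee_rot"];p=s["tcp_pos"];print(p,R.round(3).tolist())
th0=0.036
u=lambda t:105*np.array([-np.sin(t),-np.cos(t)])
c0,s0=np.cos(-th0),np.sin(-th0);Y=np.array([[c0,-s0],[s0,c0]])
for t in np.arange(0.06,1.14,0.06):
    d=Y@(u(t)-u(0)); x=R.T@np.array([*d,0]); print(round(t,2),x[:2].round(1))
E
```

```text
clock: 14.47
tcp_pos: [565.3, -122.2, 62.0]
ee_rot: [[0.034, 0.999, 0.002], [0.999, -0.034, -0.001], [-0.001, 0.002, -1.0]]
wrist_force: [-0.8, -1.0, 1.6]
grip_width: 26.5
grip_force: 0.0
clock: 14.8
tcp_pos: [564.5, -122.1, 61.3]
ee_rot: [[0.034, 0.999, -0.0], [0.999, -0.034, -0.0], [-0.0, -0.0, -1.0]]
wrist_force: [-2.2, 1.2, 2.9]
grip_width: 12.8
grip_force: 30.0
[ 564.48041738 -122.05902807   61.25045233] [[0.034, 0.999, -0.0], [0.999, -0.034, -0.0], [-0.0, -0.0, -1.0]]
0.06 [ 0.2 -6.3]
0.12 [  0.8 -12.6]
0.18 [  1.7 -18.8]
0.24 [  3.1 -25. ]
0.3 [  4.8 -31. ]
0.36 [  6.8 -37. ]
0.42 [  9.2 -42.8]
0.48 [ 12.  -48.5]
0.54 [ 15.1 -54. ]
0.6 [ 18.5 -59.2]
0.66 [ 22.2 -64.3]
0.72 [ 26.2 -69.2]
0.78 [ 30.5 -73.8]
0.84 [ 35.1 -78.1]
0.9 [ 39.9 -82.2]
0.96 [ 45.  -85.9]
1.02 [ 50.2 -89.4]
1.08 [ 55.7 -92.5]
```

The post is gripped, with a 12.8 mm opening and 30 N. I swing it along the arc, turning the tool with it.

```bash
python3 -m crank '{"moves":[[0.2,-6.3,0,0,0,0.06,4],[0.8,-12.6,0,0,0,0.12,4],[1.7,-18.8,0,0,0,0.18,4],[3.1,-25,0,0,0,0.24,4],[4.8,-31,0,0,0,0.3,4],[6.8,-37,0,0,0,0.36,4],[9.2,-42.8,0,0,0,0.42,4],[12,-48.5,0,0,0,0.48,4],[15.1,-54,0,0,0,0.54,4],[18.5,-59.2,0,0,0,0.6,4],[22.2,-64.3,0,0,0,0.66,4],[26.2,-69.2,0,0,0,0.72,4]]}'
python3 -m crank '{"moves":[[0.2,-6.3,0,0,0,0.06,4],[0.8,-12.6,0,0,0,0.12,4],[1.7,-18.8,0,0,0,0.18,4],[3.1,-25,0,0,0,0.24,4],[4,-28,0,0,0,0.28,4],[4.8,-31,0,0,0,0.3,4],[4.8,-31,0,0,0,0.3,4],[4.8,-31,0,0,0,0.3,4]]}'
cat > ang.py <<'E'
from h import *
s=robot.state();p=s["tcp_pos"][:2]-np.array([568.5,-17.2]);print(s["tcp_pos"].round(1),np.hypot(*p),np.arctan2(-p[0],-p[1])-0.036,"yaw",np.arctan2(s["ee_rot"][1,0],s["ee_rot"][0,0]),s["wrist_force"].round(1),s["moment"].round(2),s["grip_width"],s["grip_force"])
E
python3 ang.py
```

```text
clock: 15.8
tcp_pos: [498.5, -95.9, 61.3]
ee_rot: [[0.686, 0.728, 0.005], [0.728, -0.686, -0.005], [-0.0, 0.007, -1.0]]
wrist_force: [1.9, -6.0, -1.6]
grip_width: 12.6
grip_force: 30.0
clock: 16.47
tcp_pos: [478.4, -71.6, 61.3]
ee_rot: [[0.868, 0.496, 0.003], [0.496, -0.868, -0.006], [-0.0, 0.006, -1.0]]
wrist_force: [-0.0, -6.8, 0.4]
grip_width: 12.5
grip_force: 30.0
[478.4 -71.6  61.3] 105.24076260564951 0.991857600879841 yaw 0.5190448298304844 [-0.  -6.8  0.4] [-1.3  -0.06  0.11] 12.53959431205539 29.9999338388443
```

```bash
python3 -m crank '{"moves":[[0,-2,0,0,0,0.02,4],[0.2,-4,0,0,0,0.04,4],[0.3,-6,0,0,0,0.05,4],[0.3,-6,0,0,0,0.05,4],[0.3,-6,0,0,0,0.05,4],[0.3,-6,0,0,0,0.05,4]]}'; python3 ang.py
python3 -m crank '{"moves":[[0,-2,0,0,0,0,4],[0.2,-4,0,0,0,0,4],[0.2,-4,0,0,0,0,4],[0.2,-4,0,0,0,0,4]]}'; python3 ang.py
```

```text
clock: 16.97
tcp_pos: [475.8, -67.0, 61.3]
ee_rot: [[0.892, 0.452, 0.003], [0.452, -0.892, -0.007], [-0.001, 0.007, -1.0]]
wrist_force: [-0.5, -10.0, -0.2]
grip_width: 12.3
grip_force: 30.0
[475.8 -67.   61.3] 105.20518345347358 1.041763155243646 yaw 0.4693796834867769 [ -0.5 -10.   -0.2] [-1.6   0.03  0.06] 12.342513056645048 29.99962627887726
clock: 17.3
tcp_pos: [475.8, -66.7, 61.4]
ee_rot: [[0.891, 0.454, 0.006], [0.454, -0.891, -0.013], [-0.001, 0.014, -1.0]]
wrist_force: [1.4, -18.2, -3.9]
grip_width: 12.4
grip_force: 30.0
[475.8 -66.7  61.4] 105.11688961155059 1.0446262344338795 yaw 0.4716356148038417 [  1.4 -18.2  -3.9] [-3.12 -0.24 -0.02] 12.361005006119838 29.998457729816437
```

The stop is reached: the last 4 mm of command moved nothing and only raised the force to 18 N. I let it settle and check everything.

```bash
python3 -m crank '{"moves":[[0,0,0,0,0,0,4],[0,0,0,0,0,0,4],[0,0,0,0,0,0,4],[0,0,0,0,0,0,4],[0,0,0,0,0,0,4],[0,0,0,0,0,0,4],[0,0,0,0,0,0,4],[0,0,0,0,0,0,4]]}'; python3 ang.py; python3 - <<'E'
from h import *
s=robot.state();print(abs(s["qd"]).max())
w=robot.get_image("wrist");b=robot.get_image("top")
for n,im in(("wrist",w),("top",b)):
    c=cam(n,s)
    for nm,lo,hi,z in(("brass",(8,110,80),(25,255,255),6),("green",(50,120,40),(75,255,255),30),("blue",(105,120,40),(125,255,255),49)):
        for ar,ce,m in blobs(im,lo,hi,40,None if n=="wrist" else(200,90,460,300)): 
            q=cv2.fitLine(np.argwhere(m)[:,::-1].astype(np.float32),2,0,.01,.01).ravel(); d=onz(c,ce+20*q[:2],z)-onz(c,ce,z)
            print(n,nm,ar,ce,onz(c,ce,z).round(0),np.arctan2(d[0],d[1]).round(3))
E
```

```text
clock: 17.97
tcp_pos: [475.8, -66.7, 61.4]
ee_rot: [[0.891, 0.454, 0.006], [0.454, -0.891, -0.013], [-0.001, 0.014, -1.0]]
wrist_force: [1.3, -19.1, -3.8]
grip_width: 12.7
grip_force: 30.0
[475.8 -66.7  61.4] 105.10519519635672 1.044591135903261 yaw 0.4712888683659585 [  1.3 -19.1  -3.8] [-3.1  -0.25  0.06] 12.700353667672756 29.99862402677536
0.0013084218452537374
wrist brass 454 [476.4 305.3] [ 465. -206.    6.] 1.593
wrist brass 417 [284.9 347.1] [368. -93.   6.] 1.156
wrist brass 343 [354.4 347.5] [ 392. -141.    6.] -2.1
wrist blue 44 [299.   52.2] [561. -13.  49.] -2.705
wrist blue 2098 [317.8 101.2] [544. -32.  49.] -2.148
top brass 55 [237.1  92.3] [809.  84.   6.] 2.969
top brass 54 [454.1 138.7] [ 746. -488.    6.] 3.02
top brass 93 [330.4 238.9] [ 453. -202.    6.] 1.594
top green 596 [410.1 252.7] [ 438. -391.   30.] 1.627
top blue 260 [221.3 118.4] [713. 100.  49.] -3.031
```

```bash
python3 -c "
from bench import robot
print(robot.close_job())"
```

```text
the job is handed in; nothing more can be done
None
```

The job is handed in, though no verdict came back: the three chips are off the deck on the bench, the block stands clear at about (443, -396), and the fingers hold the tensioner against its stop, which I measured at about 1.045 rad with a wrist force of 19 N.

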